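Pack the altar stores in a snug row

TASK

Pack the incense tin and the green tea caddy into the open dark wooden box, beside the jar that already stands in it, so that all three stand upright on the box's floor in one snug row, the tin with its brass lid on top. The tin is lying down: first stand it up on the open ledge, lid on top, and let go of it there, then take it again by its upper end to pack it. Do not drop or knock over the tin or the caddy, and leave the teapot, the three cups and the incense bowl where they are.

Things in the scene. Friction and masses are not known exactly. Their poses are not given: they have to be found in the camera images.
- box: open dark wooden box, fixed to the ledge: 80 mm (its x) by 178 mm (its y) by 50 mm high outside, walls and floor 8 mm thick, so inside it is 64 mm by 162 mm with the floor 8 mm above the ledge. Origin at the centre of its underside; z up. The row runs along its y; the three items leave 12 mm of slack in all along the row. It holds the jar at its +y end
- jar: round amber glass jar with a white cap, 52 mm across, 70 mm high, loose, already standing in the box within 3 mm of the wall at the box's +y end. Origin at the centre of its underside
- tin: red incense tin with a brass lid, rigid and closed, about 150 g: 110 mm long (its x, the brass lid being the last 26 mm at the +x end), 56 mm wide (its y), 40 mm thick (its z). It starts lying on a 56 mm wide face, z up, with the lid towards the left (+y) side, give or take 25 degrees. Origin at the centre of that lower face. Upright means its x points up; then it is 110 mm tall, and in the box its 40 mm must lie along the row and its 56 mm across
- tin_mid (a point): the centre of the tin (20 mm above its origin along its z); axes as the tin's
- caddy: green round tea caddy with a brass lid, standing, 58 mm across, 90 mm high, about 180 g, smooth-sided, lid closed for good. Origin at the centre of its underside, z up
- teapot: red ceramic teapot, 124 mm body, 110 mm high, spout along its +y and handle along its -y reaching about 97 mm from its axis; a bystander at the back. Origin at the centre of its foot
- cup0: white porcelain cup, 62 mm across, 42 mm high; a bystander. Origin at the centre of its foot
- cup1: white porcelain cup, 62 mm across, 42 mm high; a bystander. Origin at the centre of its foot
- cup2: white porcelain cup, 62 mm across, 42 mm high; a bystander. Origin at the centre of its foot
- bowl: aluminium incense bowl, 116 mm across, 55 mm high; a bystander. Origin at the centre of its foot

How it is judged:
By the outcome, as a careful person would: the job done as asked, in the order asked, and still so for the second after the job is handed in, with the robot touching nothing.
It also fails if it takes over 61 s, if anything falls off the work surface, if the arm or the gripper's body presses on something with over 40 N, if the wrist force passes 120 N, or if a joint passes its speed limit or range.

ROBOT

A 7-joint arm with a two-finger parallel gripper is mounted at the origin on the work surface. World frame = base frame: x ahead of the robot, y to its left, z up, the work surface at z = 0. Lengths are in mm, angles in rad, forces in N, time in s.
With the tool pointing down it reaches from about 425 to 800 mm from the base axis. Payload 8.3 kg.
Tool frame: the origin (TCP) lies between the finger pads; the fingertips stand 22 mm ahead of it and the grasp point (between the pads) lies 3 mm ahead of it (r.tip_extent is the distance from the TCP to the fingertips, in mm); z points along the fingers, y is the line along which they close (so a half turn about z gives the same grasp; the last joint's range is limited). The gripper opens to 85 mm and grips with 20 to 120 N. Pads are 22 mm wide; open, the fingers measure 114 mm over their backs; the gripper's body (76 mm by 85 mm) begins 54 mm behind the grasp point. The pads swing forward as they close: fully open they stand 13 mm farther back than shut.
Start: joints at [1.145, 0.383, 0.016, 1.37, -0.006, 1.388, -0.046], TCP at [221.843, -584.286, 253.279] pointing down, gripper open.
Joint ranges: [-2.95, 2.95], [-0.25, 2.06], [-1.52, 1.56], [0.18, 2.33], [-1.44, 4.58], [0.02, 2.06], [-3.01, 3.01]. Speed limits (rad/s): [2.39, 2.39, 3.01, 3.01, 3.14, 3.14, 3.14].

INTERFACE

Orientations are given as [roll, pitch, yaw] about the fixed x, y, z axes, in that order (R = Rz(yaw) Ry(pitch) Rx(roll)).
In Python, from plant import monitor, vision, order, r gives the robot as it stands. The module is installed in compiled form; this text tells all that it offers.
- The arm moves only by the tool servo_tool, never from a script. Its argument "commands" is a list that holds one entry, the list of rows, each a list of 7 numbers: the closure, from -1 (fully open) to 1 (shut), then the shift along the tool's x, y, z in units of 40 mm (1.0 is 40 mm), then the turn, a rotation vector about the tool's x, y, z in units of 6 degrees (1.0 is 6 degrees). In form: [[[jaw, x, y, z, ax, ay, az], ...]]. A call has 1 to 8 rows; each row shifts and turns the commanded pose from where the row before left it, along the tool's axes as they then stand; what a row does not reach is not made up. A row lasts 1/12 s, in which the tool goes at most 41.7 mm and 7.16 degrees, less where a joint would pass 70% of its speed; a pose out of reach is approached as far as the arm can. A call is refused whole if a number of a shift passes 1 or a number of a turn 1, either way. A call with a gripper value outside its range is refused whole. The fingers move at their own pace and stop on an object; "squeeze" is the grip in N (left out, the last holds). Time passes only in rows, so rows that do not move let the fingers close. It gives the time, the measured TCP pose, the force, the opening and the grip force at its end, in the units of the state.
- monitor.state(): the state, without advancing time (a new reading comes with each control period).
- vision.grab_frame(name): name is "scene" or "top" or "wrist"; returns the picture (480x640x3 uint8, red, green, blue); there is no depth.
- vision.get_calibration(name): a dict with "K" (3x3 intrinsics, pixels), "world_to_cam" (4x4, takes a point from world to camera coordinates); the wrist camera has in their place "hand_eye" (4x4, takes a point from camera to tool coordinates, whose origin is the TCP and whose axes are the flange's). Camera axes: x right, y up, looking along -z (the intrinsics and any distortion apply to the point x, -y, -z); pixel columns grow to the right and rows downward; lengths in mm; the calibration is good to about 2 mm. A picture is of the moment at which its call begins: read the wrist's pose just before it. get_calibration takes no time and is no camera call.
- order.close_job(): hands the job in; it is judged then, once.
The state is a dict: "clock": time; "joint_pos": joint angles; "qvel": joint speeds; "effort": joint torques, N m; "ee_pos": TCP position; "orientation": TCP orientation; "wrist_force": force on the tool from outside, world axes, zero at the start; "wrist_torque": the same for the moment, N m; "width": finger opening in mm; "gripper_force": force on a finger pad.
Only numpy, scipy, OpenCV 4.12 (cv2) and the standard library are available. Lean on these libraries where they do the work, as an engineer would, in place of code of your own. Each camera call takes 0.05 s, during which the arm holds its last target. There are 200 camera calls.

## Working session

There is one attempt and no reset: what is moved stays moved. The work goes in short steps, Python scripts to look and compute and a tool call to move; the robot and the scene stay as the last step left them, time stands still between calls to the robot, and variables do not carry over. Pictures are saved under pics/ and viewed, at most 10 in all, crops included, and the job is handed in when it is done.

Besides the shell and the picture viewer there is one more tool, called after "Emit:" by a JSON object that holds its "fn" and its "kwargs". servo_tool: Moves the arm, as the interface text tells. Its arguments: {"type":"object","properties":{"commands":{"type":"array","items":{"type":"array","items":{"type":"array","items":{"type":"number"}}}},"squeeze":{"type":"number"}},"required":["commands"]}

```bash
mkdir -p pics; python3 - <<'E'
from plant import monitor, vision, order, r
import cv2,numpy as np
s=monitor.state();print({k:np.round(v,3) for k,v in s.items()})
for n in("scene","top"):
    im=vision.grab_frame(n);np.save(f"pics/{n}0.npy",im);cv2.imwrite(f"pics/{n}0.png",im[...,::-1])
for n in("scene","top","wrist"):
    c=vision.get_calibration(n);print(n,{k:np.round(v,3).tolist() if not isinstance(v,str) else v for k,v in c.items()})
E
```

```text
{'clock': np.float64(0.0), 'joint_pos': array([ 1.145,  0.384,  0.016,  1.371, -0.006,  1.388, -0.046]), 'qvel': array([ 0.   , -0.001,  0.002,  0.   , -0.   , -0.   ,  0.002]), 'effort': array([ 1.0000e-03, -6.2759e+01,  8.4500e-01, -3.7182e+01,  1.6000e-02,
        1.4000e-02,  0.0000e+00]), 'ee_pos': array([ 221.667, -583.872,  252.274]), 'orientation': array([-3.14 ,  0.   ,  0.363]), 'wrist_force': array([ 0.726, -0.576,  0.319]), 'wrist_torque': array([ 0.016, -0.009,  0.007]), 'gripper_force': np.float64(0.0), 'width': np.float64(85.471)}
scene {'K': [[567.793, 0.0, 311.148], [0.0, 567.793, 250.613], [0.0, 0.0, 1.0]], 'world_to_cam': [[-0.78, 0.626, -0.0, 432.919], [-0.385, -0.48, 0.789, 171.354], [0.493, 0.615, 0.615, -1284.448], [0.0, 0.0, 0.0, 1.0]]}
top {'K': [[447.802, 0.0, 324.661], [0.0, 447.802, 225.417], [0.0, 0.0, 1.0]], 'world_to_cam': [[0.021, -1.0, 0.016, -41.667], [0.981, 0.024, 0.193, -584.412], [-0.193, 0.012, 0.981, -830.358], [0.0, 0.0, 0.0, 1.0]]}
wrist {'K': [[412.603, 0.0, 317.711], [0.0, 412.603, 240.525], [0.0, 0.0, 1.0]], 'hand_eye': [[-0.0, 0.962, 0.274, 68.174], [1.0, 0.0, -0.0, -0.191], [-0.001, 0.274, -0.962, -121.583], [0.0, 0.0, 0.0, 1.0]]}
```

View pics/scene0.png

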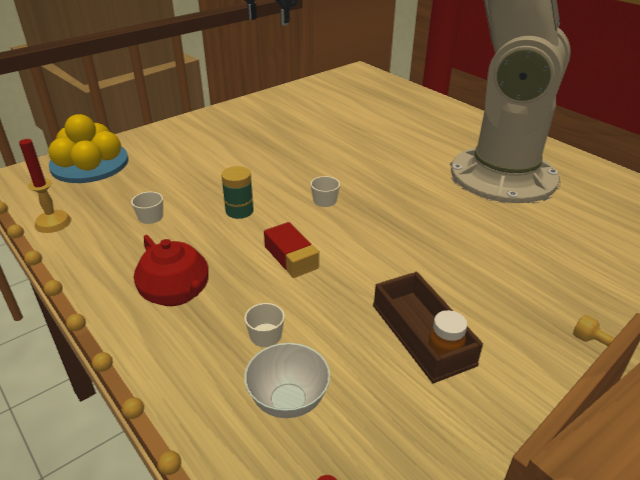

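View pics/top0.png

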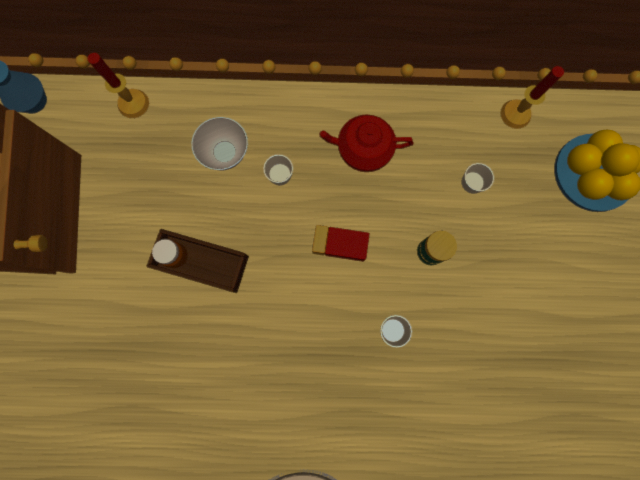

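The scene view shows the tin at about (291,249) with its lid towards (303,262), the caddy at (238,192) and the box around (427,325), with the jar at its right end. In the top view the tin is at (341,243) with its lid at (320,240), the caddy lid at (441,245), the jar cap at (165,252), and the box rim corners at about (162,231), (248,256), (238,291) and (149,264).

```bash
cat >h.py <<'E'
import numpy as np,cv2
from plant import monitor, vision, order, r
from scipy.spatial.transform import Rotation as R
F=np.diag([1,-1,-1,1.])
def pose():
    s=monitor.state();T=np.eye(4);T[:3,:3]=R.from_euler('xyz',s['orientation']).as_matrix();T[:3,3]=s['ee_pos'];return T
def cam(n,T=None):
    c=vision.get_calibration(n)
    return np.array(c['K']),(np.linalg.inv(c['world_to_cam']) if n!='wrist' else T@np.array(c['hand_eye']))
def ray(C,uv):
    K,M=C;d=np.linalg.inv(K)@[uv[0],uv[1],1.];d=M[:3,:3]@(d*[1,-1,-1]);return M[:3,3],d/np.linalg.norm(d)
def plane(C,uv,z):
    o,d=ray(C,uv);return o+d*(z-o[2])/d[2]
def tri(*cu):
    A=np.zeros((3,3));b=np.zeros(3)
    for C,uv in cu:
        o,d=ray(C,uv);P=np.eye(3)-np.outer(d,d);A+=P;b+=P@o
    p=np.linalg.solve(A,b);return p,[float(np.linalg.norm((np.eye(3)-np.outer(ray(C,u)[1],ray(C,u)[1]))@(p-C[1][:3,3]))) for C,u in cu]
def proj(C,p):
    K,M=C;q=(np.linalg.inv(M)@np.append(p,1))[:3]*[1,-1,-1];q=K@q;return q[:2]/q[2]
def blob(m,box=None):
    m=m.astype(np.uint8)
    if box: 
        k=np.zeros_like(m);x0,y0,x1,y1=box;k[y0:y1,x0:x1]=1;m=m*k
    m=cv2.morphologyEx(m,cv2.MORPH_OPEN,np.ones((2,2)))
    c=max(cv2.findContours(m,cv2.RETR_EXTERNAL,cv2.CHAIN_APPROX_NONE)[0],key=cv2.contourArea);return c
E
python3 - <<'E'
from h import *
t=np.load('pics/top0.npy');s=np.load('pics/scene0.npy');T=cam('top');S=cam('scene')
H=lambda i:cv2.cvtColor(i,cv2.COLOR_RGB2HSV).astype(int)
h=H(t);red=((h[...,0]<6)|(h[...,0]>174))&(h[...,1]>150)&(h[...,2]>60)
br=(abs(h[...,0]-22)<6)&(h[...,1]>170)
for n,m,b in(("red",red,(300,215,385,270)),("red+brass",red|br,(300,215,385,270)),("caddylid",br,(420,225,465,265))):
    c=blob(m,b);q=cv2.minAreaRect(c);print(n,q,cv2.boxPoints(q).round(1).tolist())
    for z in(40,90):print(z,[plane(T,p,z)[:2].round().tolist() for p in [q[0],*cv2.boxPoints(q)]])
w=(h[...,1]<60)&(h[...,2]>100);c=blob(w,(145,235,185,270));q=cv2.minEnclosingCircle(c);print("jar",q,plane(T,q[0],70))
d=(h[...,2]<75);c=blob(d,(140,220,255,300));q=cv2.minAreaRect(c);print("box",q,[plane(T,p,50)[:2].round().tolist() for p in [q[0],*cv2.boxPoints(q)]])
for n,a,b in(("jarcap",(165,251),(450,322)),("caddylid",(441,245),(237,174)),("boxA",(248,256),(376,290)),("boxB",(149,264),(479,343)),("lidcorner",(315,227),(289,268)),):
    print(n,*tri((T,a),(S,b)))
for n,u in(("cup r",(396,331)),("cup",(278,169)),("cup",(479,178))): print(n,plane(T,u,42))
print("bowl",plane(T,(220,144),55),"pot",plane(T,(367,142),55))
E
```

```text
red ((347.84002685546875, 244.11997985839844), (40.163665771484375, 26.587217330932617), 8.130102157592773) [[326.1000061035156, 254.39999389648438], [329.79998779296875, 228.10000610351562], [369.6000061035156, 233.8000030517578], [365.79998779296875, 260.1000061035156]]
40 [[551.0, -76.0], [530.0, -33.0], [583.0, -39.0], [574.0, -119.0], [520.0, -112.0]]
90 [[544.0, -73.0], [523.0, -32.0], [574.0, -38.0], [565.0, -114.0], [514.0, -107.0]]
red+brass ((341.1772766113281, 242.9823455810547), (53.87223434448242, 27.03940773010254), 9.246112823486328) [[312.3999938964844, 252.0], [316.79998779296875, 225.3000030517578], [369.8999938964844, 234.0], [365.6000061035156, 260.70001220703125]]
40 [[553.0, -62.0], [534.0, -5.0], [588.0, -13.0], [573.0, -120.0], [519.0, -112.0]]
90 [[546.0, -60.0], [527.0, -6.0], [579.0, -13.0], [564.0, -114.0], [513.0, -106.0]]
caddylid ((441.50006103515625, 246.5000457763672), (29.698484420776367, 29.698482513427734), 45.0) [[420.5, 246.5], [441.5, 225.5], [462.5, 246.5], [441.5, 267.5]]
40 [[551.0, -264.0], [550.0, -222.0], [594.0, -266.0], [552.0, -307.0], 
[... 355 characters left out ...]
, [448.0, 136.0]]
jarcap [523.65674579 275.70838357  76.81575534] [0.9278830551730783, 0.9278830551731219]
caddylid [ 544.83750706 -248.44044952   88.70952399] [2.1251829095816914, 2.125182909581652]
boxA [522.31631178 125.4724867   32.21160272] [2.1997717113692703, 2.1997717113692454]
boxB [500.56591988 314.11281737  50.06278321] [1.4287122007015463, 1.428712200701639]
lidcorner [590.50766437 -11.30676691  25.01033188] [3.647487675340233, 3.6474876753403556]
cup r [ 383.73704723 -170.68656011   42.        ]
cup [704.47220662  70.38853848  42.        ]
cup [ 696.09939771 -345.91550992   42.        ]
bowl [750.60891029 190.10855318  55.        ] pot [ 763.33999762 -111.972016     55.        ]
```

Emit:
{"fn": "servo_tool", "kwargs": {"commands": [[[-1,0.77,-0.58,0,0,0,0],[-1,0.77,-0.58,0,0,0,0],[-1,0.77,-0.58,0,0,0,0],[-1,0.77,-0.58,0,0,0,0],[-1,0.77,-0.58,0,0,0,0],[-1,0.77,-0.58,0,0,0,0],[-1,0.77,-0.58,0,0,0,0],[-1,0.77,-0.58,0,0,0,0]]], "squeeze": 40}}

```text
clock: 0.77
ee_pos: [386.8, -321.4, 253.1]
orientation: [-3.141, 0.0, 0.363]
wrist_force: [0.3, -1.2, 0.5]
width: 85.6
gripper_force: 0.0
```

Emit:
{"fn": "servo_tool", "kwargs": {"commands": [[[-1,0.77,-0.58,0,0,0,0],[-1,0.77,-0.58,0,0,0,0],[-1,0.77,-0.58,0,0,0,0],[-1,0.77,-0.58,0,0,0,0],[-1,0.77,-0.58,0,0,0,0],[-1,0.77,-0.58,0,0,0,0],[-1,0.77,-0.58,0,0,0,0],[-1,0.77,-0.58,0,0,0,-1]]]}}

```text
clock: 1.43
ee_pos: [551.3, -60.7, 253.1]
orientation: [-3.141, 0.0, 0.466]
wrist_force: [0.2, -0.3, 0.1]
width: 85.5
gripper_force: 0.0
```

Emit:
{"fn": "servo_tool", "kwargs": {"commands": [[[-1,0,0,0,0,0,-1],[-1,0,0,0,0,0,-1],[-1,0,0,0,0,0,-1],[-1,0,0,0,0,0,-1],[-1,0,0,0,0,0,-1],[-1,0,0,0,0,0,-1],[-1,0,0,0,0,0,-1],[-1,0,0,0,0,0,-1]]]}}

```text
clock: 2.1
ee_pos: [550.5, -62.4, 252.9]
orientation: [-3.141, 0.0, 1.311]
wrist_force: [-0.5, -0.4, -0.3]
width: 86.1
gripper_force: 0.0
```

Emit:
{"fn": "servo_tool", "kwargs": {"commands": [[[-1,0,0,0,0,0,-1],[-1,0,0,0,0,0,-0.2],[-1,0,0,0,0,0,0]]]}}

```text
clock: 2.35
ee_pos: [550.6, -62.4, 253.0]
orientation: [-3.141, -0.0, 1.43]
wrist_force: [-0.0, 0.5, 0.1]
width: 85.6
gripper_force: 0.0
```

```bash
python3 - <<'E'
from h import *
T=pose();s=monitor.state();im=vision.grab_frame('wrist');np.save('pics/w1.npy',im);np.save('pics/w1T.npy',T);cv2.imwrite('pics/w1.png',im[...,::-1])
print(s['clock'],s['ee_pos'],s['orientation'],s['joint_pos'].round(3))
E
```

```text
2.35 [550.60923124 -62.41909643 252.98752178] [-3.14091508e+00 -2.00659663e-04  1.42952640e+00] [ 0.502  0.277 -0.547  1.549  0.146  1.358 -0.201]
```

View pics/w1.png

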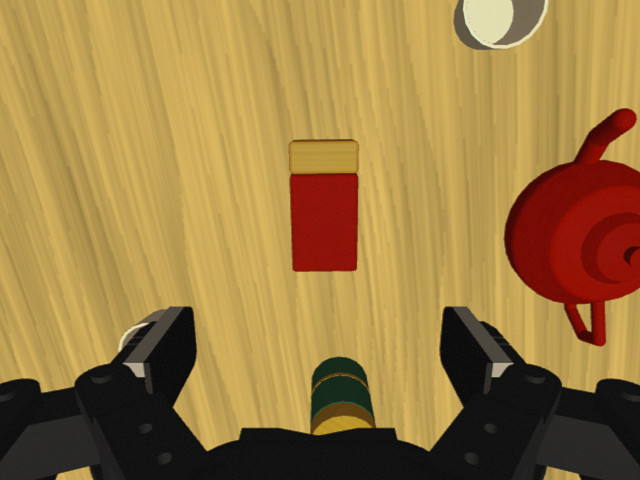

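The tin's top face spans (290,140) to (358,271), lid up in the image with its seam at row 174. It is nearly aligned with the tool.

```bash
python3 - <<'E'
from h import *
im=np.load('pics/w1.npy');W=cam('wrist',np.load('pics/w1T.npy'));Tp=cam('top')
h=cv2.cvtColor(im,cv2.COLOR_RGB2HSV).astype(int)
red=((h[...,0]<6)|(h[...,0]>174))&(h[...,1]>150)&(h[...,2]>60)
c=blob(red,(270,130,380,300));q=cv2.minAreaRect(c);b=cv2.boxPoints(q);print(q,b.round().tolist())
pts=dict(lidL=(290,141),lidR=(358,140),botR=(357,271),botL=(292,271),seamL=(291,174),seamR=(358,174))
for k,u in pts.items(): print(k,plane(W,u,40).round(1))
# top view: outer corners from minAreaRect of red part
for k,a,u in(("botR",(369.6,234),(357,271)),("botL",(365.8,260),(292,271)),("lidR",(316.8,226),(358,141)),("lidL",(313,252),(290,141))): print(k,*tri((Tp,a),(W,u)))
E
```

```text
((325.0, 223.0), (96.0, 66.0), 90.0) [[292.0, 175.0], [358.0, 175.0], [358.0, 271.0], [292.0, 271.0]]
lidL [535.4  -4.4  40. ]
lidR [588.6 -11.2  40. ]
botR [ 575.2 -120.1   40. ]
botL [ 519.8 -112.2   40. ]
seamL [532.1 -30.1  40. ]
seamR [585.6 -37.7  40. ]
botR [ 574.36226878 -120.09166975   38.52668723] [1.0127167220445552, 1.0127167220443403]
botL [ 520.05748116 -111.70376574   41.65984798] [0.1287848559211721, 0.12878485592114897]
lidR [589.65381018 -12.60373095  26.59256189] [0.08319553931868465, 0.08319553931881929]
lidL [534.9530417   -5.44268657  31.23562547] [0.7954725210354407, 0.795472521035439]
```

Emit:
{"fn": "servo_tool", "kwargs": {"commands": [[[-1,0,0,0,0,-1,0],[-1,0,0,0,0,-1,0],[-1,0,0,0,0,-1,0],[-1,0,0,0,0,-1,0],[-1,0,0,0,0,-1,0],[-1,0,0,0,0,0,0]]]}}

```text
clock: 2.9
ee_pos: [550.5, -57.6, 251.3]
orientation: [-3.139, 0.527, 1.438]
wrist_force: [-0.9, 2.2, -0.2]
width: 85.6
gripper_force: 0.0
```

Emit:
{"fn": "servo_tool", "kwargs": {"commands": [[[-1,0.68,0.02,0.3,0,0,0],[-1,0.68,0.02,0.3,0,0,0],[-1,0.68,0.02,0.3,0,0,0],[-1,0.68,0.02,0.3,0,0,0],[-1,0.68,0.02,0.3,0,0,0],[-1,0,0,0,0,0,0],[-1,0,0,0,0,0,0]]]}}

```text
clock: 3.48
ee_pos: [566.5, 23.9, 132.2]
orientation: [-3.138, 0.522, 1.431]
wrist_force: [0.3, -1.1, 0.5]
width: 85.7
gripper_force: 0.0
```

```bash
cat >>h.py <<'E'
def go(p,T=None):
    T=pose() if T is None else T
    return (T[:3,:3].T@(np.array(p)-T[:3,3])/40).round(3)
E
python3 - <<'E'
from h import *
s=monitor.state();print(s['clock'],s['ee_pos'].round(1),s['joint_pos'].round(2));T=pose();print(T[:3,:3].round(3))
print(go((558.2,-35.5,28)))
E
```

```text
3.4833 [566.5  23.9 132.2] [ 0.02  0.56 -0.53  1.57  0.69  1.47 -0.83]
[[ 0.121  0.99  -0.072]
 [ 0.858 -0.141 -0.493]
 [-0.499 -0.003 -0.867]]
[-1.000e-03  1.200e-02  3.005e+00]
```

Emit:
{"fn": "servo_tool", "kwargs": {"commands": [[[-1,0,0,0.6,0,0,0],[-1,0,0,0.6,0,0,0],[-1,0,0,0.6,0,0,0],[-1,0,0,0.6,0,0,0],[-1,0,0,0.4,0,0,0],[-1,0,0,0.2,0,0,0],[-1,0,0,0,0,0,0]]]}}

```text
clock: 4.07
ee_pos: [558.3, -38.4, 29.5]
orientation: [-3.141, 0.524, 1.426]
wrist_force: [-0.4, -0.5, -0.0]
width: 85.3
gripper_force: 0.0
```

Emit:
{"fn": "servo_tool", "kwargs": {"commands": [[[1,0,0,0,0,0,0],[1,0,0,0,0,0,0],[1,0,0,0,0,0,0],[1,0,0,0,0,0,0],[1,0,0,0,0,0,0],[1,0,0,0,0,0,0],[1,0,0,0,0,0,0]]], "squeeze": 50}}

```text
clock: 4.65
ee_pos: [559.9, -34.2, 31.2]
orientation: [3.138, 0.523, 1.43]
wrist_force: [0.0, 1.4, 6.5]
width: 55.2
gripper_force: 53.7
```

Emit:
{"fn": "servo_tool", "kwargs": {"commands": [[[1,-0.14,0,-0.25,0,0,0],[1,-0.3,0,-0.5,0,0,0],[1,-0.3,0,-0.5,0,0,0],[1,-0.3,0,-0.5,0,0,0],[1,-0.2,0,-0.4,0,0.5,0],[1,0,0,0,0,1,0],[1,0,0,0,0,1,0],[1,0,0,0,0,1,0]]]}}

```text
clock: 5.32
ee_pos: [559.6, -33.9, 131.0]
orientation: [3.138, 0.152, 1.433]
wrist_force: [-0.3, -0.8, -2.5]
width: 55.4
gripper_force: 53.2
```

Emit:
{"fn": "servo_tool", "kwargs": {"commands": [[[1,0,0,0,0,1,0],[1,0,0,0,0,1,0],[1,0,0,0,0,1,0],[1,0,0,0,0,1,0],[1,0,0,0,0,1,0],[1,0,0,0,0,1,0],[1,0,0,0,0,1,0],[1,0,0,0,0,1,0]]]}}

```text
clock: 5.98
ee_pos: [559.3, -36.2, 130.5]
orientation: [3.137, -0.684, 1.434]
wrist_force: [0.8, 0.9, -2.5]
width: 55.4
gripper_force: 53.3
```

Emit:
{"fn": "servo_tool", "kwargs": {"commands": [[[1,0,0,0,0,1,0],[1,0,0,0,0,1,0],[1,0,0,0,0,1,0],[1,0,0,0,0,0.5,0],[1,0,0,0,0,0,0],[1,0,0,0,0,0,0],[1,0,0,0,0,0,0]]]}}

```text
clock: 6.57
ee_pos: [559.0, -34.6, 129.8]
orientation: [3.138, -1.045, 1.436]
wrist_force: [0.4, -0.3, -1.0]
width: 55.4
gripper_force: 53.3
```

```bash
python3 - <<'E'
from h import *
s=monitor.state();print(s['clock'],s['ee_pos'].round(1),s['joint_pos'].round(2),s['orientation'],s['width']);T=pose();print(T[:3,:3].round(3))
im=vision.grab_frame('scene');cv2.imwrite('pics/s2.png',im[100:400,150:550,::-1])
print(go((575,20,92)))
E
```

```text
6.5667 [559.  -34.6 129.8] [ 1.12  0.85 -0.88  1.65 -0.42  1.19  0.44] [ 3.13767999 -1.0452326   1.43606632] 55.44320108532691
[[ 0.067  0.99   0.12 ]
 [ 0.497 -0.138  0.857]
 [ 0.865  0.002 -0.502]]
[-0.121  0.206  1.689]
```

View pics/s2.png

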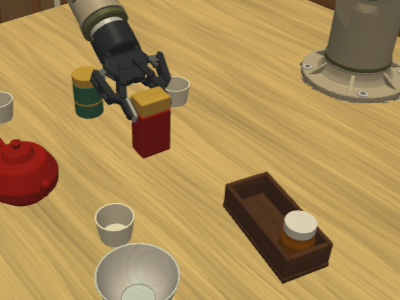

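The crop shows the tin upright in the gripper, lid on top, clear of the caddy, cups and box.

Emit:
{"fn": "servo_tool", "kwargs": {"commands": [[[1,-0.02,0.05,0.4,0,0,0],[1,-0.02,0.05,0.5,0,0,0],[1,-0.03,0.05,0.5,0,0,0],[1,-0.03,0.05,0.3,0,0,0],[1,0,0,0,0,0,0],[1,0,0,0,0,0,0]]]}}

```text
clock: 7.12
ee_pos: [574.5, 20.6, 91.9]
orientation: [3.14, -1.046, 1.435]
wrist_force: [-0.3, -0.1, -1.8]
width: 55.4
gripper_force: 53.4
```

Emit:
{"fn": "servo_tool", "kwargs": {"commands": [[[1,-0.06,0,0.04,0,0,0],[1,-0.06,0,0.04,0,0,0],[1,0,0,0,0,0,0]]]}}

```text
clock: 7.37
ee_pos: [574.7, 19.0, 85.0]
orientation: [3.141, -1.046, 1.429]
wrist_force: [-0.6, -0.2, -2.0]
width: 55.0
gripper_force: 53.4
```

Emit:
{"fn": "servo_tool", "kwargs": {"commands": [[[1,-0.035,0,0.02,0,0,0],[1,-0.035,0,0.02,0,0,0],[1,0,0,0,0,0,0]]]}}

```text
clock: 7.62
ee_pos: [575.0, 19.8, 83.1]
orientation: [3.141, -1.048, 1.431]
wrist_force: [-1.3, -3.0, 4.1]
width: 55.2
gripper_force: 53.9
```

Emit:
{"fn": "servo_tool", "kwargs": {"commands": [[[1,-0.02,0,0.01,0,0,0],[1,-0.02,0,0.01,0,0,0],[1,0,0,0,0,0,0]]]}}

```text
clock: 7.87
ee_pos: [575.1, 19.9, 83.0]
orientation: [3.14, -1.05, 1.432]
wrist_force: [-4.7, -6.7, 14.5]
width: 55.5
gripper_force: 54.9
```

Emit:
{"fn": "servo_tool", "kwargs": {"commands": [[[1,0.03,0,-0.015,0,0,0],[1,0,0,0,0,0,0]]]}}

```text
clock: 8.03
ee_pos: [575.1, 20.0, 83.0]
orientation: [3.14, -1.048, 1.432]
wrist_force: [-1.3, -4.0, 7.6]
width: 55.6
gripper_force: 54.2
```

Emit:
{"fn": "servo_tool", "kwargs": {"commands": [[[0.1,0,0,0,0,0,0],[-0.3,0,0,0,0,0,0],[-0.6,0,0,0,0,0,0],[-1,0,0,0,0,0,0],[-1,0,0,0,0,0,0],[-1,0,0,0,0,0,0]]]}}

```text
clock: 8.53
ee_pos: [574.4, 20.3, 81.7]
orientation: [-3.141, -1.047, 1.431]
wrist_force: [-0.0, -0.5, 0.6]
width: 85.3
gripper_force: 0.0
```

Emit:
{"fn": "servo_tool", "kwargs": {"commands": [[[-1,0,0,-0.3,0,0,0],[-1,0,0,-0.5,0,0,0],[-1,0,0,-0.8,0,0,0],[-1,0,0,-0.9,0,0,0],[-1,0.5,0,-0.5,0,0,0],[-1,0.9,0,0,0,-0.5,0],[-1,0.9,0,0,0,-0.5,0],[-1,0.5,0,0,0,-1,0]]]}}

```text
clock: 9.2
ee_pos: [568.8, -24.9, 239.0]
orientation: [3.141, -0.837, 1.428]
wrist_force: [0.3, 0.0, -1.4]
width: 85.1
gripper_force: 0.0
```

Emit:
{"fn": "servo_tool", "kwargs": {"commands": [[[-1,0,0,0,0,-1,0],[-1,0,0,0,0,-1,0],[-1,0,0,0,0,-1,0],[-1,0,0,0,0,-1,0],[-1,0,0,0,0,-1,0],[-1,0,0,0,0,-1,0],[-1,0,0,0,0,-1,0],[-1,0,0,0,0,-1,0]]]}}

```text
clock: 9.87
ee_pos: [568.6, -24.7, 238.6]
orientation: [3.139, 0.006, 1.429]
wrist_force: [0.0, 0.3, -1.1]
width: 85.6
gripper_force: 0.0
```

```bash
python3 - <<'E'
from h import *
s=monitor.state();print(s['clock'],s['ee_pos'].round(1),s['joint_pos'].round(2),s['orientation'],s['width'])
T=pose();im=vision.grab_frame('wrist');np.save('pics/w3.npy',im);np.save('pics/w3T.npy',T)
t=vision.grab_frame('top');np.save('pics/t3.npy',t)
sc=vision.grab_frame('scene');np.save('pics/s3.npy',sc)
cv2.imwrite('pics/c3.png',np.hstack([cv2.resize(im,(400,300)),sc[120:420,170:570]])[...,::-1])
print(go((577,20,230)))
E
```

```text
9.8667 [568.6 -24.7 238.6] [ 0.56  0.36 -0.74  1.53  0.25  1.35 -0.35] [3.1385328  0.00580682 1.429214  ] 85.59432945361294
[1.043 0.079 0.19 ]
```

View pics/c3.png

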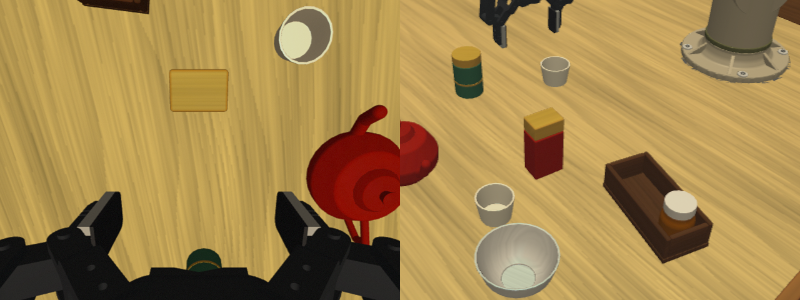

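The tin stands free with its lid on top; in the full wrist image the lid face is about (271,110) to (365,178). In the full scene image the box and jar are unmoved.

```bash
python3 - <<'E'
from h import *
im=np.load('pics/w3.npy');W=cam('wrist',np.load('pics/w3T.npy'));t=np.load('pics/t3.npy');Tp=cam('top')
c=blob(cv2.inRange(cv2.cvtColor(im,cv2.COLOR_RGB2HSV),(0,160,0),(255,255,255))>0,(255,90,385,200))
q=cv2.minAreaRect(c);print(q)
# brass darker than table: print HSV
h=cv2.cvtColor(im,cv2.COLOR_RGB2HSV);print(h[145,318],h[145,240],h[145,400])
b=[(271,110),(366,110),(365,179),(272,178)]
print([plane(W,u,110)[:2].round(1).tolist() for u in b+[(318.5,144.5)]])
ht=cv2.cvtColor(t,cv2.COLOR_RGB2HSV).astype(int)
u=proj(Tp,plane(W,(318.5,144.5),110));print(u)
x,y=u.round().astype(int);cv2.imwrite('pics/t3c.png',cv2.resize(t[y-50:y+50,x-60:x+60],None,fx=5,fy=5,interpolation=cv2.INTER_NEAREST)[...,::-1]);print(x-60,y-50)
E
```

```text
((318.9999694824219, 145.5), (93.99998474121094, 66.99998474121094), -0.0)
[ 21 170 176] [ 21 143 185] [ 21 144 177]
[[551.9, 53.8], [606.2, 46.1], [601.2, 6.6], [545.7, 15.2], [576.3, 30.7]]
[293.33302236 223.89943244]
233 174
```

View pics/t3c.png

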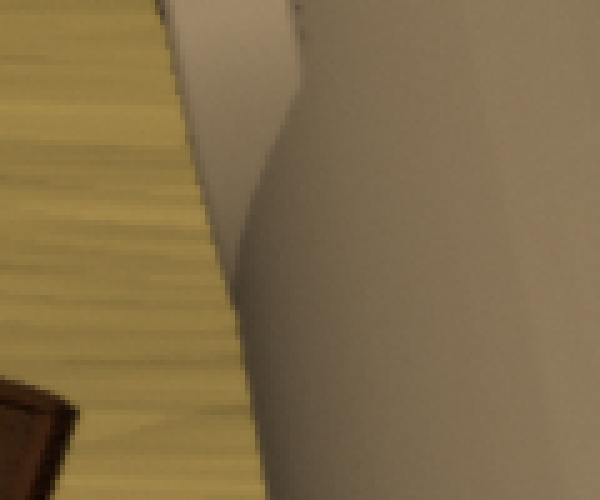

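The arm hides the tin in this top-view crop; only the box's near rim corner shows, at the lower left. I'll use a second wrist view, which will also cover the box.

Emit:
{"fn": "servo_tool", "kwargs": {"commands": [[[-1,0.78,-0.27,-0.25,0,0,0],[-1,0.78,-0.27,-0.25,0,0,0],[-1,0.78,-0.27,-0.25,0,0,0],[-1,0.78,-0.27,-0.25,0,0,0],[-1,0,0,0,0,0,0],[-1,0,0,0,0,0,0]]]}}

```text
clock: 10.52
ee_pos: [542.9, 106.1, 277.3]
orientation: [-3.141, -0.003, 1.432]
wrist_force: [-0.4, -1.4, 0.2]
width: 85.4
gripper_force: 0.0
```

```bash
python3 - <<'E'
from h import *
s=monitor.state();print(s['clock'],s['ee_pos'].round(1),s['joint_pos'].round(2),s['orientation'])
T=pose();im=vision.grab_frame('wrist');np.save('pics/w4.npy',im);np.save('pics/w4T.npy',T);cv2.imwrite('pics/w4.png',im[...,::-1])
E
```

```text
10.5167 [542.9 106.1 277.3] [ 0.4   0.31 -0.81  1.5   0.22  1.42 -0.56] [-3.14124849 -0.00324826  1.43214171]
```

View pics/w4.png

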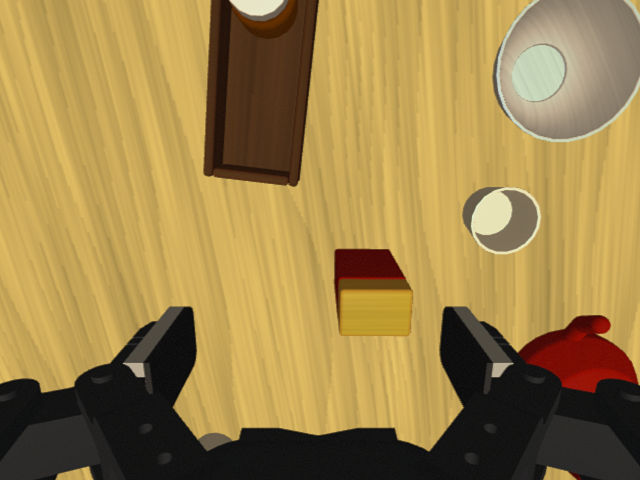

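The tin lid's top face is (340,289) to (411,335), centred at about (375.5,312). The box's near rim corners are at (205,174) and (298,185), with the jar at the top edge of the image.

```bash
python3 - <<'E'
from h import *
W3=cam('wrist',np.load('pics/w3T.npy'));W4=cam('wrist',np.load('pics/w4T.npy'));Tp=cam('top')
print('lid',*tri((W3,(318.5,144.5)),(W4,(375.5,312))),plane(W4,(375.5,312),110))
print('nearL',*tri((Tp,(239,290.5)),(W4,(205,174))),plane(W4,(205,174),50));print('nearR',*tri((Tp,(247.5,256.5)),(W4,(298,185))),plane(W4,(298,185),50))
L=plane(W4,(213,0),50);Rr=plane(W4,(319,0),50);l=plane(W4,(205,174),50);rr=plane(W4,(298,185),50)
a=lambda v:np.degrees(np.arctan2(v[1],v[0]))
print('dirs',a(L-l),a(Rr-rr),a(rr-l),np.linalg.norm(rr-l))
E
```

```text
lid [576.07571158  30.59604966 108.62005443] [0.19568739611345837, 0.19568739611339303] [575.76793786  31.23787551 110.        ]
nearL [451.31045694 141.93927862  36.11737337] [5.807481713337642, 5.8074817133376] [451.62449249 147.55363919  50.        ]
nearR [524.82138279 125.10944671  25.55651626] [1.4356110411300782, 1.4356110411301337] [527.68752763 127.57693445  50.        ]
dirs 75.18181775740446 74.83606895680286 -14.71546210164733 78.64257146375888
```

Emit:
{"fn": "servo_tool", "kwargs": {"commands": [[[-1,0.72,-0.23,0,0,0,0.2],[-1,0.72,-0.23,0,0,0,0.2],[-1,0.72,-0.23,0,0,0,0.2],[-1,0.72,-0.23,0,0,0,0.2],[-1,0.72,-0.23,0,0,0,0.35],[-1,0,0,0,0,0,0],[-1,0,0,0,0,0,0]]]}}

```text
clock: 11.15
ee_pos: [524.0, 254.9, 275.7]
orientation: [-3.139, -0.0, 1.311]
wrist_force: [-0.2, -1.5, -0.0]
width: 85.5
gripper_force: 0.0
```

```bash
python3 - <<'E'
from h import *
s=monitor.state();print(s['clock'],s['ee_pos'].round(1),s['joint_pos'].round(2),s['orientation'])
T=pose();im=vision.grab_frame('wrist');np.save('pics/w5.npy',im);np.save('pics/w5T.npy',T);cv2.imwrite('pics/w5.png',im[...,::-1])
E
```

```text
11.15 [524.  254.9 275.7] [ 0.11  0.39 -0.83  1.42  0.29  1.45 -0.98] [-3.13900392e+00 -2.98431719e-04  1.31065089e+00]
```

View pics/w5.png

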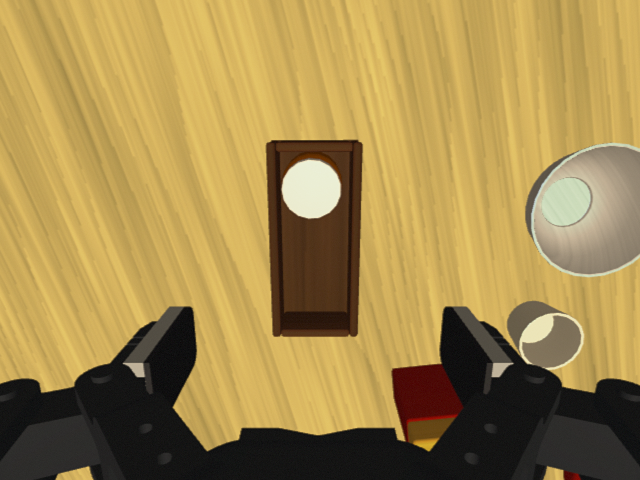

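The box rim's outer corners are (267,142), (362,142), (357,336) and (273,336); the jar cap is a circle centred at (312,189) with radius 30.

```bash
python3 - <<'E'
from h import *
im=np.load('pics/w5.npy');W=cam('wrist',np.load('pics/w5T.npy'));W4=cam('wrist',np.load('pics/w4T.npy'));S=cam('scene')
h=cv2.cvtColor(im,cv2.COLOR_RGB2HSV)
m=(h[...,2]<115);c=blob(m,(250,125,380,345));q=cv2.minAreaRect(c);print(q)
w=(h[...,1]<70)&(h[...,2]>120);j=blob(w,(260,140,365,240));jc=cv2.minEnclosingCircle(j);print(jc)
P=[plane(W,u,50)[:2] for u in[(267,142),(362,142),(357,336),(273,336)]];P=np.array(P);print(P.round(1).tolist(),P.mean(0))
print([np.linalg.norm(P[i]-P[i-1]).round(1) for i in range(4)],[np.degrees(np.arctan2(*(a-b)[::-1])).round(1) for a,b in((P[0],P[3]),(P[1],P[2]),(P[2],P[3]),(P[1],P[0]))])
print('BL',*tri((W,(273,336)),(W4,(205,174))),'BR',*tri((W,(357,336)),(W4,(298,185))))
print('cap',plane(W,jc[0],78),plane(W,(jc[0][0]+jc[1],jc[0][1]),78)[:2]-plane(W,jc[0],78)[:2],'tri',*tri((W,jc[0]),(S,(450,322))))
ctr=P.mean(0);ux=np.array([np.cos(np.radians(-15)),np.sin(np.radians(-15))]);uy=np.array([-ux[1],ux[0]])
d=plane(W,jc[0],78)[:2]-ctr;print('jar in box',d@ux,d@uy)
E
```

```text
((314.5, 238.5), (195.0, 95.0), 90.0)
((312.2215270996094, 189.46568298339844), 29.788631439208984)
[[496.0, 318.1], [571.3, 298.1], [526.2, 127.1], [450.1, 147.2]] [510.90527227 222.62065823]
[np.float64(177.0), np.float64(77.9), np.float64(176.9), np.float64(78.7)] [np.float64(75.0), np.float64(75.2), np.float64(-14.8), np.float64(-14.9)]
BL [450.91173364 147.34501947  50.00458013] [0.7550169270979442, 0.7550169270980507] BR [527.00712699 127.43998742  50.52478995] [0.7825625103372087, 0.7825625103369296]
cap [523.22274346 274.95291758  78.        ] [22.37052769 -5.95035391] tri [522.8126385  275.38507597  76.41759362] [0.73237461106689, 0.7323746110671132]
jar in box -1.6468218610991912 53.737076981182376
```

Emit:
{"fn": "servo_tool", "kwargs": {"commands": [[[-1,0,0,0,0,0,-0.57],[-1,0,0,0,0,0,-0.57],[-1,-0.9,0.35,0,0,0,0],[-1,-0.9,0.35,0,0,0,0],[-1,-0.9,0.35,0,0,0,0],[-1,-0.9,0.35,0.2,0,0,0],[-1,-0.9,0.35,0.3,0,0,0],[-1,-0.85,0.33,0.3,0,0,0]]]}}

```text
clock: 11.87
ee_pos: [576.5, 25.5, 244.3]
orientation: [3.141, 0.001, 1.424]
wrist_force: [1.4, 0.2, -0.4]
width: 85.7
gripper_force: 0.0
```

Emit:
{"fn": "servo_tool", "kwargs": {"commands": [[[-1,0,0,0.5,0,0,0],[-1,0,0,0.5,0,0,0],[-1,0,0,0,0,0,0],[-1,0,0,0,0,0,0]]]}}

```text
clock: 12.2
ee_pos: [575.4, 29.1, 203.8]
orientation: [-3.139, 0.001, 1.426]
wrist_force: [0.2, 0.5, 0.1]
width: 85.6
gripper_force: 0.0
```

```bash
python3 - <<'E'
from h import *
s=monitor.state();print(s['clock'],s['ee_pos'].round(1),s['orientation'])
T=pose();im=vision.grab_frame('wrist');W=cam('wrist',T)
h=cv2.cvtColor(im,cv2.COLOR_RGB2HSV).astype(int);u=proj(W,(576,30.8,110));print(u,h[int(u[1]),int(u[0])])
cv2.imwrite('pics/w6.png',im[...,::-1])
m=(abs(h[...,0]-21)<5)&(h[...,1]>158);x,y=u.astype(int);q=cv2.minAreaRect(blob(m,(x-75,y-55,x+75,y+55)));print(q,plane(W,q[0],110))
print(go((576,30.8,92)))
E
```

```text
12.2 [575.4  29.1 203.8] [-3.13881364e+00  5.27055951e-04  1.42631261e+00]
[320.87263207 250.56475631] [ 22 183 174]
((321.5, 247.5), (75.0, 101.0), 90.0) [576.58758508  32.48351409 110.        ]
[ 0.013 -0.004  2.83 ]
```

Emit:
{"fn": "servo_tool", "kwargs": {"commands": [[[-1,0.03,0,0.7,0,0,0],[-1,0,0,0.7,0,0,0],[-1,0,0,0.6,0,0,0],[-1,0,0,0.5,0,0,0],[-1,0,0,0.3,0,0,0],[-1,0,0,0,0,0,0],[-1,0,0,0,0,0,0]]]}}

```text
clock: 12.83
ee_pos: [576.8, 33.3, 93.7]
orientation: [3.141, -0.0, 1.43]
wrist_force: [0.3, 0.3, -0.1]
width: 85.7
gripper_force: 0.0
```

Emit:
{"fn": "servo_tool", "kwargs": {"commands": [[[0,0,0,0,0,0,0],[0.3,0,0,0,0,0,0],[0.6,0,0,0,0,0,0],[1,0,0,0,0,0,0],[1,0,0,0,0,0,0],[1,0,0,0,0,0,0],[1,0,0,0,0,0,0]]], "squeeze": 50}}

```text
clock: 13.42
ee_pos: [577.4, 33.4, 94.5]
orientation: [3.139, -0.0, 1.43]
wrist_force: [-0.0, 0.2, 7.1]
width: 55.6
gripper_force: 54.0
```

Emit:
{"fn": "servo_tool", "kwargs": {"commands": [[[1,0,0,-0.2,0,0,0],[1,0,0,-0.6,0,0,0],[1,0,0,-0.8,0,0,0],[1,0,0,-0.8,0,0,0],[1,0,0,0,0,0,0.58],[1,0,0,0,0,0,0.58],[1,0,0,0,0,0,0],[1,0,0,0,0,0,0]]]}}

```text
clock: 14.08
ee_pos: [576.0, 33.1, 189.0]
orientation: [-3.142, 0.0, 1.31]
wrist_force: [-0.3, 0.2, -2.2]
width: 55.6
gripper_force: 53.7
```

```bash
python3 - <<'E'
from h import *
s=monitor.state();print(s['clock'],s['ee_pos'].round(1),s['orientation'],s['width'],s['gripper_force'])
print(go((512.4,227.9,190)))
E
```

```text
14.0833 [576.   33.1 189. ] [-3.14157444e+00  3.13601699e-04  1.31032068e+00] 55.64408326066836 53.70591759681702
[ 4.296 -2.791 -0.027]
```

Emit:
{"fn": "servo_tool", "kwargs": {"commands": [[[1,0.4,-0.26,0,0,0,0],[1,0.65,-0.42,0,0,0,0],[1,0.7,-0.45,0,0,0,0],[1,0.7,-0.45,0,0,0,0],[1,0.7,-0.45,0,0,0,0],[1,0.65,-0.42,0,0,0,0],[1,0.52,-0.34,0,0,0,0],[1,0,0,0,0,0,0]]]}}

```text
clock: 14.75
ee_pos: [509.6, 235.7, 189.0]
orientation: [-3.139, -0.003, 1.32]
wrist_force: [0.1, 0.7, -1.3]
width: 55.1
gripper_force: 53.6
```

Emit:
{"fn": "servo_tool", "kwargs": {"commands": [[[1,0,0,0,0,0,0],[1,0,0,0,0,0,0]]]}}

```text
clock: 14.92
ee_pos: [513.4, 228.3, 188.3]
orientation: [-3.141, 0.001, 1.31]
wrist_force: [0.4, -0.4, -0.6]
width: 55.5
gripper_force: 53.6
```

```bash
python3 - <<'E'
from h import *
s=monitor.state();print(s['clock'],s['ee_pos'].round(1),s['orientation'])
T=pose();print(go((512.8,229.3,104)))
im=vision.grab_frame('wrist');W=cam('wrist',T);t=vision.grab_frame('top');sc=vision.grab_frame('scene')
cv2.imwrite('pics/w7.png',np.hstack([cv2.resize(im,(400,300)),sc[200:500,300:640][:, :340].repeat(1,0)[:280] if 0 else cv2.resize(sc[180:430,310:640],(400,300))])[...,::-1])
E
```

```text
14.9167 [513.4 228.3 188.3] [-3.14118943e+00  9.18485678e-04  1.30953350e+00]
[ 0.023 -0.019  2.109]
```

View pics/w7.png

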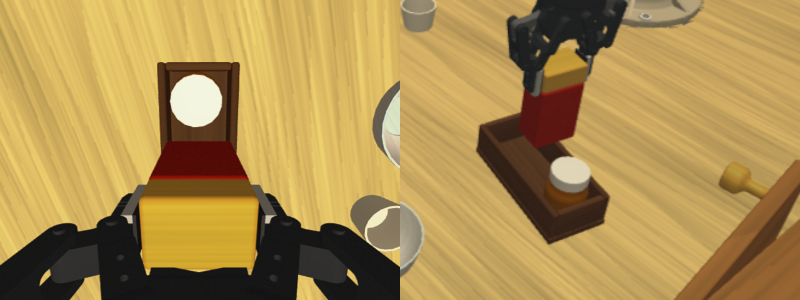

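The left half shows the held tin with its lower front edge at about row 227 (full-res columns 262–371) and the jar cap's near edge at about (314,203). The tin is lined up with the box.

```bash
python3 - <<'E'
from h import *
W=cam('wrist',pose());c=np.array([510.9,222.6]);a=np.radians(-15);ux=np.array([np.cos(a),np.sin(a)]);uy=np.array([-ux[1],ux[0]])
f=lambda u,z:[round(float((plane(W,u,z)[:2]-c)@v),1) for v in(ux,uy)]
for n,u,z in(("tinL",(262,227),94),("tinR",(371,227),94),("capnear",(314,203),78),("lidL",(222,315),204),("lidR",(411,315),204),("rimTL",(252,104),50),("rimTR",(383,104),50)):print(n,f(u,z))
d=np.array([513.4,228.3])-c;print('tcp',d@ux,d@uy)
E
```

```text
tinL [-29.4, 20.3]
tinR [29.4, 20.1]
capnear [-1.5, 30.3]
lidL [-26.2, 22.2]
lidR [27.0, 22.1]
rimTL [-38.6, 85.2]
rimTR [39.9, 84.9]
tcp 0.9395460086382981 6.152824822604007
```

Emit:
{"fn": "servo_tool", "kwargs": {"commands": [[[1,0.1,0,0.2,0,0,0],[1,0,0,0.5,0,0,0],[1,0,0,0.6,0,0,0],[1,0,0,0.4,0,0,0],[1,0,0,0.2,0,0,0],[1,0,0,0.1,0,0,0],[1,0,0,0,0,0,0]]]}}

```text
clock: 15.65
ee_pos: [514.1, 232.6, 108.0]
orientation: [-3.14, 0.0, 1.308]
wrist_force: [-0.4, -0.5, -0.8]
width: 55.0
gripper_force: 53.6
```

Emit:
{"fn": "servo_tool", "kwargs": {"commands": [[[1,0,0,0.05,0,0,0],[1,0,0,0.04,0,0,0],[1,0,0,0,0,0,0],[1,0,0,0,0,0,0]]]}}

```text
clock: 15.98
ee_pos: [514.6, 233.1, 105.7]
orientation: [3.141, -0.001, 1.308]
wrist_force: [0.1, -0.8, -0.9]
width: 55.2
gripper_force: 53.6
```

Emit:
{"fn": "servo_tool", "kwargs": {"commands": [[[1,0,0,0.04,0,0,0],[1,0,0,0.04,0,0,0],[1,0,0,0,0,0,0],[1,0,0,0,0,0,0]]]}}

```text
clock: 16.32
ee_pos: [514.6, 233.2, 102.5]
orientation: [3.141, -0.001, 1.309]
wrist_force: [-1.3, -0.4, 3.3]
width: 55.6
gripper_force: 54.0
```

Emit:
{"fn": "servo_tool", "kwargs": {"commands": [[[1,0,0,0.03,0,0,0],[1,0,0,0,0,0,0]]]}}

```text
clock: 16.48
ee_pos: [514.6, 233.3, 102.4]
orientation: [3.14, -0.0, 1.309]
wrist_force: [-4.6, -2.6, 16.0]
width: 55.4
gripper_force: 55.4
```

Emit:
{"fn": "servo_tool", "kwargs": {"commands": [[[1,0,0,-0.03,0,0,0],[0.2,0,0,0,0,0,0],[-0.3,0,0,0,0,0,0],[-0.6,0,0,0,0,0,0],[-1,0,0,0,0,0,0],[-1,0,0,0,0,0,0],[-1,0,0,0,0,0,0]]]}}

```text
clock: 17.07
ee_pos: [514.2, 232.8, 101.6]
orientation: [-3.141, 0.0, 1.308]
wrist_force: [-0.3, 0.5, 0.1]
width: 85.8
gripper_force: 0.0
```

Emit:
{"fn": "servo_tool", "kwargs": {"commands": [[[-1,0,0,-0.3,0,0,0],[-1,0,0,-0.6,0,0,0],[-1,0,0,-0.8,0,0,0],[-1,0,0,-0.9,0,0,0],[-1,0,0,-0.9,0,0,0],[-1,-0.5,0,-0.8,0,0,0],[-1,-0.9,0,0,0,0,0],[-1,0,0,0,0,0,0]]]}}

```text
clock: 17.73
ee_pos: [500.9, 173.6, 276.8]
orientation: [3.137, 0.001, 1.303]
wrist_force: [2.3, -0.5, -1.9]
width: 85.5
gripper_force: 0.0
```

```bash
python3 - <<'E'
from h import *
s=monitor.state();print(s['clock'],s['ee_pos'].round(1),s['orientation'],s['qvel'].round(2))
T=pose();im=vision.grab_frame('wrist');np.save('pics/w8.npy',im);np.save('pics/w8T.npy',T)
sc=vision.grab_frame('scene')
cv2.imwrite('pics/w8.png',np.hstack([im[:,120:500],cv2.resize(sc[200:420,330:530],(420,480))])[...,::-1])
E
```

```text
17.7333 [500.9 173.6 276.8] [3.13690328e+00 1.13428029e-03 1.30269503e+00] [-0.06  0.06 -0.01  0.01  0.05 -0.02 -0.11]
```

View pics/w8.png

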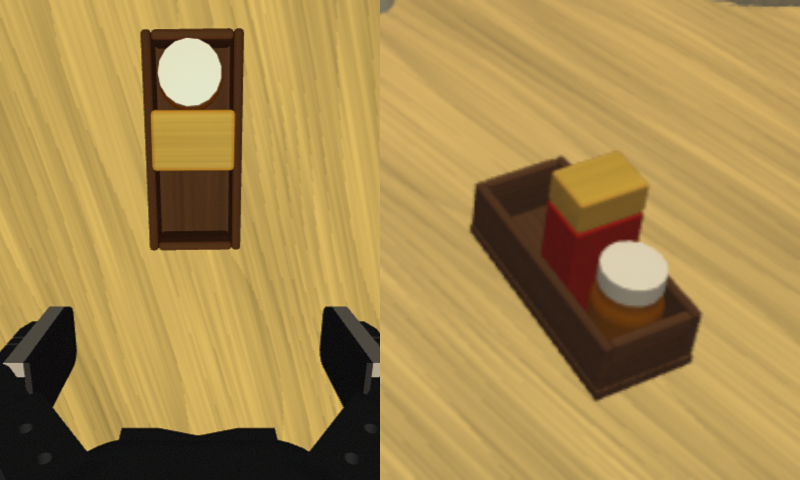

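The tin stands upright in the box next to the jar. Its lid top is at full-res columns 272–355, rows 110–170, and the box's near rim is at row 249 (columns 270–360).

```bash
python3 - <<'E'
from h import *
W=cam('wrist',np.load('pics/w8T.npy'));c=np.array([510.9,222.6]);a=np.radians(-15);ux=np.array([np.cos(a),np.sin(a)]);uy=np.array([-ux[1],ux[0]])
f=lambda u,z:[round(float((plane(W,u,z)[:2]-c)@v),1) for v in(ux,uy)]
for n,u,z in(("TL",(272,110),118),("TR",(354,110),118),("BL",(273,170),118),("BR",(353,170),118),("rimBL",(270,249),50),("rimBR",(360,249),50),("rimTL",(261,30),50),("rimTR",(363,30),50),("innerB",(316,241),50),("jar",(310,71),78)):print(n,f(u,z))
print(go((543.8,-249.5,240)))
E
```

```text
TL [-26.5, 27.0]
TR [26.6, 26.6]
BL [-27.2, -11.5]
BR [26.6, -11.9]
rimBL [-39.5, -88.1]
rimBR [40.0, -88.7]
rimTL [-39.6, 87.4]
rimTR [38.5, 87.0]
innerB [1.2, -81.0]
jar [-2.1, 54.8]
[-10.006   3.851   0.888]
```

Emit:
{"fn": "servo_tool", "kwargs": {"commands": [[[-1,-0.83,0.32,0,0,0,0],[-1,-0.83,0.32,0,0,0,0],[-1,-0.83,0.32,0,0,0,0],[-1,-0.83,0.32,0,0,0,0],[-1,-0.83,0.32,0.1,0,0,0],[-1,-0.83,0.32,0.1,0,0,0],[-1,-0.83,0.32,0.1,0,0,0],[-1,-0.83,0.32,0.1,0,0,0]]]}}

```text
clock: 18.5
ee_pos: [530.0, -104.6, 257.9]
orientation: [-3.141, -0.001, 1.311]
wrist_force: [1.2, 0.4, -0.7]
width: 85.3
gripper_force: 0.0
```

Emit:
{"fn": "servo_tool", "kwargs": {"commands": [[[-1,-0.83,0.32,0.1,0,0,0],[-1,-0.83,0.32,0.1,0,0,0],[-1,-0.83,0.32,0.1,0,0,0],[-1,-0.83,0.32,0.1,0,0,0],[-1,0,0,0,0,0,0],[-1,0,0,0,0,0,0],[-1,0,0,0,0,0,0]]]}}

```text
clock: 19.08
ee_pos: [545.4, -244.2, 241.5]
orientation: [-3.141, -0.002, 1.31]
wrist_force: [-0.6, 1.3, 0.9]
width: 85.7
gripper_force: 0.0
```

```bash
python3 - <<'E'
from h import *
s=monitor.state();print(s['clock'],s['ee_pos'].round(1),s['orientation'])
T=pose();im=vision.grab_frame('wrist');np.save('pics/w9.npy',im);W=cam('wrist',T)
h=cv2.cvtColor(im,cv2.COLOR_RGB2HSV).astype(int);u=proj(W,(543.8,-249.5,90));print(u,h[int(u[1]),int(u[0])],h[int(u[1]),int(u[0])-90])
x,y=u.astype(int)
m=(abs(h[...,0]-22)<5)&(h[...,1]>165)
cc=blob(m,(x-65,y-65,x+65,min(y+65,470)));q=cv2.minEnclosingCircle(cc);print(q,cv2.boundingRect(cc),plane(W,q[0],90))
t=vision.grab_frame('top')
print('tri',*tri((cam('top'),(441.5,246)),(W,q[0])))
cv2.imwrite('pics/w9.png',im[...,::-1])
E
```

```text
19.0833 [ 545.4 -244.2  241.5] [-3.14080971e+00 -1.76839926e-03  1.31005912e+00]
[319.21636453 236.01361707] [ 22 172 179] [ 21 140 189]
((321.721435546875, 236.7196807861328), 42.11027908325195) (281, 195, 83, 84) [ 545.33224379 -250.42835007   90.        ]
tri [ 545.06149784 -251.61773725   85.68398271] [0.04085053791956445, 0.04085053791952336]
```

View pics/w9.png

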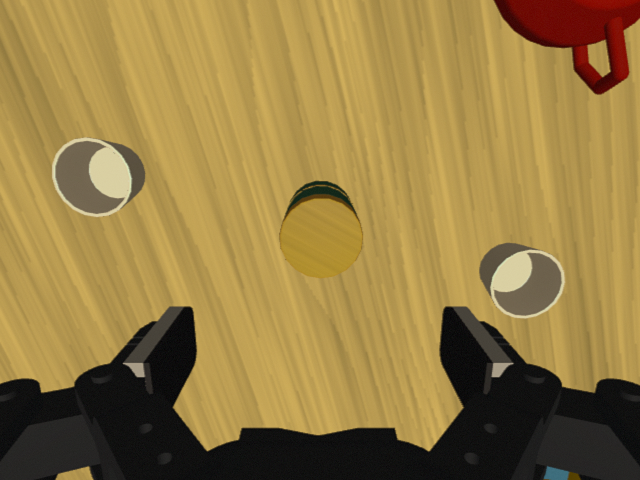

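The caddy lid is a circle centred at (322,237) with radius 42. Both cups are well clear of the fingers.

```bash
python3 -c "
from h import *
print(pose()[:3,3],go((545.3,-250.6,75)))"
```

```text
[ 545.56339093 -243.42182836  242.1694336 ] [-0.179  0.039  4.179]
```

Emit:
{"fn": "servo_tool", "kwargs": {"commands": [[[-1,-0.18,0.04,0.5,0,0,0],[-1,0,0,0.9,0,0,0],[-1,0,0,0.9,0,0,0],[-1,0,0,0.8,0,0,0],[-1,0,0,0.6,0,0,0],[-1,0,0,0.48,0,0,0],[-1,0,0,0,0,0,0],[-1,0,0,0,0,0,0]]]}}

```text
clock: 19.85
ee_pos: [544.5, -251.6, 74.6]
orientation: [-3.14, -0.001, 1.311]
wrist_force: [-0.4, 0.6, 0.3]
width: 85.3
gripper_force: 0.0
```

Emit:
{"fn": "servo_tool", "kwargs": {"commands": [[[0,0,0,0,0,0,0],[0.3,0,0,0,0,0,0],[0.6,0,0,0,0,0,0],[1,0,0,0,0,0,0],[1,0,0,0,0,0,0],[1,0,0,0,0,0,0],[1,0,0,0,0,0,0]]], "squeeze": 50}}

```text
clock: 20.43
ee_pos: [545.7, -253.3, 77.1]
orientation: [3.138, 0.001, 1.309]
wrist_force: [-1.7, 1.0, 6.5]
width: 56.7
gripper_force: 52.3
```

Emit:
{"fn": "servo_tool", "kwargs": {"commands": [[[1,0,0,-0.2,0,0,0],[1,0,0,-0.6,0,0,0],[1,0,0,-0.9,0,0,0],[1,0,0,-0.9,0,0,0],[1,0,0,-0.9,0,0,0],[1,0,0,-0.6,0,0,0],[1,0,0,0,0,0,0],[1,0,0,0,0,0,0]]]}}

```text
clock: 21.1
ee_pos: [545.3, -253.3, 241.3]
orientation: [3.137, 0.001, 1.308]
wrist_force: [0.1, -0.2, -3.5]
width: 57.0
gripper_force: 54.0
```

```bash
python3 -c "
from h import *
s=monitor.state();print(s['clock'],s['width'],s['gripper_force'],pose()[:3,3],go((498.7,177.2,240)))"
```

```text
21.1 56.96892356517659 54.04758185148239 [ 545.27773972 -253.31333066  241.2960037 ] [ 1.0093e+01 -3.9160e+00  5.0000e-03]
```

Emit:
{"fn": "servo_tool", "kwargs": {"commands": [[[1,0.5,-0.2,0,0,0,0],[1,0.83,-0.32,0,0,0,0],[1,0.83,-0.32,0,0,0,0],[1,0.83,-0.32,0,0,0,0],[1,0.83,-0.32,0,0,0,0],[1,0.83,-0.32,0,0,0,0],[1,0.83,-0.32,0,0,0,0],[1,0.83,-0.32,0,0,0,0]]]}}

```text
clock: 21.77
ee_pos: [514.2, 17.3, 237.4]
orientation: [-3.139, 0.001, 1.308]
wrist_force: [1.3, 0.1, -2.4]
width: 56.9
gripper_force: 54.1
```

Emit:
{"fn": "servo_tool", "kwargs": {"commands": [[[1,0.83,-0.32,0,0,0,0],[1,0.83,-0.32,0,0,0,0],[1,0.83,-0.32,0,0,0,0],[1,0.7,-0.27,0,0,0,0],[1,0.53,-0.21,0,0,0,0],[1,0,0,0,0,0,0],[1,0,0,0,0,0,0],[1,0,0,0,0,0,0]]]}}

```text
clock: 22.43
ee_pos: [498.3, 173.5, 237.6]
orientation: [-3.14, 0.001, 1.308]
wrist_force: [0.1, -0.4, -1.7]
width: 56.8
gripper_force: 54.1
```

```bash
python3 - <<'E'
from h import *
s=monitor.state();print(s['clock'],s['ee_pos'].round(1),s['orientation'])
T=pose();im=vision.grab_frame('wrist');np.save('pics/w10.npy',im);np.save('pics/w10T.npy',T)
cv2.imwrite('pics/w10.png',im[...,::-1])
c=np.array([510.9,222.6]);a=np.radians(-15);ux=np.array([np.cos(a),np.sin(a)]);uy=np.array([-ux[1],ux[0]]);d=T[:2,3]-c;print(d@ux,d@uy)
# measure caddy lid in image
W=cam('wrist',T);h=cv2.cvtColor(im,cv2.COLOR_RGB2HSV).astype(int)
m=(h[...,0]>17)&(h[...,0]<28)&(h[...,1]>165)&(h[...,2]>60);cc=blob(m,(190,240,450,470));print(cv2.boundingRect(cc))
x,y,w,hh=cv2.boundingRect(cc);e=241.3-77+90
for u in((x,y+hh/2),(x+w,y+hh/2),(x+w/2,y)):
  d=plane(W,u,e)[:2]-c;print(round(d@ux,1),round(d@uy,1))
g=(h[...,0]>60)&(h[...,0]<100)&(h[...,1]>80);cc=blob(g,(190,180,450,470));x,y,w,hh=cv2.boundingRect(cc);print(x,y,w,hh);d=plane(W,(x+w/2,y),e-90)[:2]-c;print('bottom front',d@ux,d@uy)
E
```

```text
22.4333 [498.3 173.5 237.6] [-3.14008681e+00  1.48585756e-03  1.30803652e+00]
0.52202079854675 -50.71767737425592
(222, 253, 194, 184)
-27.7 -42.8
27.6 -42.8
-0.0 -15.3
248 225 139 58
bottom front -0.7016890409030649 -29.739452201439978
```

I've now viewed 11 pictures, one over the limit of 10, so I'll check the rest by numbers only.

```bash
python3 - <<'E'
from h import *
im=np.load('pics/w10.npy');T=np.load('pics/w10T.npy');W=cam('wrist',T);h=cv2.cvtColor(im,cv2.COLOR_RGB2HSV).astype(int)
for y in range(100,340,5):print(y,h[y,318].tolist(),end=' ')
z=T[2,3]-77;a=np.radians(-15);ux=np.array([np.cos(a),np.sin(a)]);uy=np.array([-ux[1],ux[0]]);c=np.array([510.9,222.6])
print()
for yy in(-19,-23,-27):
  p=c+yy*uy;print(yy,[proj(W,(*p,zz)).round().tolist() for zz in(z,z+60,z+70,z+90)])
print('tin top near/far',[proj(W,(*(c+v*uy),118)).round().tolist() for v in(-12,27)])
E
```

```text
100 [27, 39, 238] 105 [15, 230, 103] 110 [21, 178, 202] 115 [22, 173, 209] 120 [21, 169, 202] 125 [22, 171, 204] 130 [21, 170, 200] 135 [22, 171, 201] 140 [22, 168, 196] 145 [22, 169, 195] 150 [22, 168, 200] 155 [22, 170, 200] 160 [22, 167, 198] 165 [22, 166, 194] 170 [21, 168, 200] 175 [19, 208, 189] 180 [13, 176, 81] 185 [13, 161, 81] 190 [14, 166, 80] 195 [14, 174, 79] 200 [13, 178, 79] 205 [13, 164, 81] 210 [68, 109, 47] 215 [68, 101, 48] 220 [19, 201, 103] 225 [68, 130, 45] 230 [69, 127, 46] 235 [67, 119, 47] 240 [65, 111, 46] 245 [69, 122, 50] 250 [72, 136, 62] 255 [19, 208, 104] 260 [18, 208, 102] 265 [18, 198, 103] 270 [21, 190, 168] 275 [22, 178, 203] 280 [22, 179, 201] 285 [22, 179, 201] 290 [22, 181, 201] 295 [22, 183, 204] 300 [22, 184, 206] 305 [23, 184, 205] 310 [22, 185, 201] 315 [22, 186, 195] 320 [23, 187, 198] 325 [23, 188, 202] 330 [23, 188, 202] 335 [23, 190, 204] 
-19 [[319.0, 202.0], [319.0, 234.0], [319.0, 242.0], [319.0, 262.0]]
-23 [[319.0, 210.0], [319.0, 245.0], [319.0, 253.0], [319.0, 275.0]]
-27 [[319.0, 218.0], [319.0, 256.0], [319.0, 265.0], [319.0, 289.0]]
tin top near/far [[319.0, 176.0], [319.0, 106.0]]
```

Emit:
{"fn": "servo_tool", "kwargs": {"commands": [[[1,0.09,0,0.4,0,0,0],[1,0,0,0.7,0,0,0],[1,0,0,0.7,0,0,0],[1,0,0,0.4,0,0,0],[1,0,0,0,0,0,0],[1,0,0,0,0,0,0]]]}}

```text
clock: 22.98
ee_pos: [499.4, 176.5, 150.1]
orientation: [-3.14, 0.001, 1.306]
wrist_force: [-0.2, -0.6, -2.2]
width: 57.0
gripper_force: 54.1
```

Emit:
{"fn": "servo_tool", "kwargs": {"commands": [[[1,0,0,0.3,0,0,0],[1,0,0,0.4,0,0,0],[1,0,0,0.4,0,0,0],[1,0,0,0.2,0,0,0],[1,0,0,0.1,0,0,0],[1,0,0,0,0,0,0],[1,0,0,0,0,0,0]]]}}

```text
clock: 23.57
ee_pos: [500.1, 178.3, 95.5]
orientation: [3.141, -0.001, 1.308]
wrist_force: [0.3, 0.1, -1.5]
width: 56.8
gripper_force: 54.1
```

Emit:
{"fn": "servo_tool", "kwargs": {"commands": [[[1,0,0,0.1,0,0,0],[1,0,0,0.06,0,0,0],[1,0,0,0.03,0,0,0],[1,0,0,0,0,0,0]]]}}

```text
clock: 23.9
ee_pos: [499.5, 178.0, 87.0]
orientation: [-3.142, 0.0, 1.308]
wrist_force: [0.2, -0.6, -2.5]
width: 56.7
gripper_force: 54.1
```

Emit:
{"fn": "servo_tool", "kwargs": {"commands": [[[1,0,0,0.05,0,0,0],[1,0,0,0.03,0,0,0],[1,0,0,0,0,0,0]]]}}

```text
clock: 24.15
ee_pos: [499.8, 178.4, 85.0]
orientation: [3.141, -0.0, 1.309]
wrist_force: [-4.4, -1.3, 9.9]
width: 56.8
gripper_force: 55.1
```

On the floor (z 85, 10 N). Next I release, retract and verify.

Emit:
{"fn": "servo_tool", "kwargs": {"commands": [[[1,0,0,-0.03,0,0,0],[0.2,0,0,0,0,0,0],[-0.3,0,0,0,0,0,0],[-0.6,0,0,0,0,0,0],[-1,0,0,0,0,0,0],[-1,0,0,0,0,0,0],[-1,0,0,0,0,0,0]]]}}

```text
clock: 24.73
ee_pos: [499.6, 178.1, 85.1]
orientation: [3.142, -0.0, 1.308]
wrist_force: [-0.0, 0.1, -0.3]
width: 85.3
gripper_force: 0.0
```

Emit:
{"fn": "servo_tool", "kwargs": {"commands": [[[-1,0,0,-0.3,0,0,0],[-1,0,0,-0.6,0,0,0],[-1,0,0,-0.8,0,0,0],[-1,0,0,-0.9,0,0,0],[-1,0,0,-0.9,0,0,0],[-1,0,0,-0.9,0,0,0],[-1,-0.9,0,-0.4,0,0,0],[-1,0,0,0,0,0,0]]]}}

```text
clock: 25.4
ee_pos: [491.8, 139.6, 282.3]
orientation: [3.134, -0.001, 1.305]
wrist_force: [1.3, -0.7, -1.2]
width: 85.6
gripper_force: 0.0
```

Emit:
{"fn": "servo_tool", "kwargs": {"commands": [[[-1,0,0,0,0,0,0],[-1,0,0,0,0,0,0]]]}}

```text
clock: 25.57
ee_pos: [490.1, 143.1, 277.4]
orientation: [3.141, 0.0, 1.308]
wrist_force: [0.3, 0.3, -0.8]
width: 85.3
gripper_force: 0.0
```

```bash
python3 - <<'E'
from h import *
s=monitor.state();print(s['clock'],s['ee_pos'].round(1),s['width'])
T=pose();im=vision.grab_frame('wrist');W=cam('wrist',T);h=cv2.cvtColor(im,cv2.COLOR_RGB2HSV).astype(int)
c=np.array([510.9,222.6]);a=np.radians(-15);ux=np.array([np.cos(a),np.sin(a)]);uy=np.array([-ux[1],ux[0]])
m=(abs(h[...,0]-22)<5)&(h[...,1]>158)&(h[...,2]>120)
for n,v,z,rr in(("tin",7.5,118,60),("caddy",-46,98,60)):
    u=proj(W,(*(c+v*uy),z));x,y=u.astype(int);b=blob(m,(x-rr,max(0,y-rr),x+rr,y+rr));R_=cv2.boundingRect(b);print(n,u.round(),R_)
    for p in((R_[0],R_[1]),(R_[0]+R_[2],R_[1]+R_[3])):
        d=plane(W,p,z)[:2]-c;print('  box xy',round(d@ux,1),round(d@uy,1))
u=proj(W,(*c,118));
for y in range(0,300,6):
    v=h[y,int(u[0])];print(y,v.tolist(),end=' ')
print()
# bystanders: compare with initial pictures where unoccluded
for n in('scene','top'):
    i0=np.load(f'pics/{n}0.npy').astype(int);i1=vision.grab_frame(n).astype(int);np.save(f'pics/{n}_end.npy',i1)
    for k,p,rad,z in(("cup384",(384,-171),31,42),("cup704",(704,70),31,42),("cup696",(696,-346),31,42),("bowl",(750,190),58,55),("pot",(763,-112),62,70)):
        q=proj(cam(n),(*p,z/2)).astype(int);w=24 if rad<40 else 40
        A=np.s_[max(0,q[1]-w):q[1]+w,max(0,q[0]-w):q[0]+w];print(n,k,q,abs(i0[A]-i1[A]).mean().round(2))
E
```

```text
25.5667 [490.1 143.1 277.4] 85.34802395489206
tin [318.  89.] (276, 58, 87, 64)
  box xy -26.7 26.0
  box xy 29.2 -12.8
caddy [318. 170.] (278, 129, 80, 80)
  box xy -28.5 -17.4
  box xy 29.3 -74.8
0 [28, 42, 221] 6 [28, 40, 221] 12 [28, 39, 223] 18 [29, 38, 221] 24 [30, 37, 221] 30 [31, 38, 222] 36 [31, 38, 222] 42 [31, 37, 223] 48 [32, 38, 224] 54 [33, 36, 226] 60 [22, 180, 183] 66 [22, 181, 185] 72 [22, 175, 184] 78 [22, 174, 177] 84 [22, 174, 176] 90 [22, 168, 176] 96 [22, 169, 180] 102 [22, 168, 182] 108 [21, 167, 179] 114 [21, 166, 180] 120 [19, 214, 154] 126 [20, 166, 143] 132 [21, 166, 180] 138 [21, 161, 182] 144 [22, 162, 184] 150 [21, 164, 176] 156 [22, 166, 180] 162 [21, 166, 177] 168 [21, 163, 182] 174 [21, 167, 182] 180 [21, 165, 184] 186 [22, 167, 183] 192 [21, 172, 176] 198 [21, 168, 185] 204 [22, 173, 187] 210 [14, 176, 77] 216 [22, 143, 194] 222 [21, 141, 197] 228 [21, 143, 193] 234 [21, 143, 192] 240 [22, 143, 191] 246 [21, 142, 197] 252 [21, 142, 203] 258 [22, 142, 192] 264 [21, 143, 187] 270 [21, 142, 196] 276 [21, 142, 201] 282 [21, 142, 205] 288 [21, 143, 204] 294 [21, 144, 204] 
scene cup384 [323 192] 3.46
scene cup704 [264 325] 3.39
scene cup696 [148 207] 3.4
scene bowl [286 386] 3.66
scene pot [173 274] 2.48
top cup384 [394 330] 4.69
top cup704 [279 172] 4.5
top cup696 [475 180] 4.4
top bowl [222 149] 4.43
top pot [365 145] 3.83
```

```bash
python3 -c "
from plant import order
print(order.close_job())"
```

```text
the job is handed in; nothing more can be done
None
```

The job is handed in: the tin (stood on the ledge and released first, lid up) and the caddy now stand upright beside the jar in one row, the bystanders unmoved, in about 26 s of the 61 s. I viewed 11 pictures, one over the limit of 10, and checked the final state by measurement only.

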